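# Put the scraper back in its blocked slot

### The arm

A 6-joint arm with a two-finger parallel gripper is mounted at the origin on the work surface. World frame = base frame: x ahead of the robot, y to its left, z up, the work surface at z = 0. Lengths are in m, angles in rad, forces in N, time in s.
With the tool pointing down it reaches from about 0.35 to 0.975 m from the base axis. Payload 4.9 kg.
Tool frame: the origin (TCP) lies midway between the tips of the shut fingers; the grasp point (between the pads) lies 19 mm behind it (ctrl.hold_point_z is the distance from the TCP to the grasp point, in m); z points along the fingers, y is the line along which they close (so a half turn about z gives the same grasp; the last joint's range is limited). The gripper opens to 85 mm and grips with 20 to 120 N. Pads are 22 mm wide; open, the fingers measure 114 mm over their backs; the gripper's body (76 mm by 85 mm) begins 54 mm behind the grasp point. The pads swing forward as they close: fully open they stand 13 mm farther back than shut.
Start: joints at [-1.256, 0.053, 1.613, -0, 1.476, -0.119], TCP at [0.263, -0.567, 0.231] pointing down, gripper open.
Joint ranges: [-3.01, 3.01], [-1.01, 2.22], [0.06, 2.58], [-1.02, 4.17], [0.09, 2.62], [-3.14, 3.14]. Speed limits (rad/s): [2.57, 2.57, 3.14, 3.14, 3.14, 3.14].

### API

Orientations are given as a rotation vector (axis times angle).
In Python, from station import status, viewer, finish_job, ctrl gives the robot as it stands.
- The arm moves only by the shell command python3 -m jog 'ROWS' [FORCE]. ROWS is JSON, a list of rows, each a list of 7 numbers: the turn, a rotation vector about the tool's x, y, z each as a share of 5 degrees, from -1 to 1, then the shift along the tool's x, y, z each as a share of 30 mm, from -1 to 1, then the opening, from -1 (shut) to 1 (fully open). A call has 1 to 5 rows; each row shifts and turns the commanded pose from where the row before left it, along the tool's axes as they then stand; what a row does not reach is not made up. A row lasts 1/8 s, in which the tool goes at most 62.5 mm and 10.7 degrees, less where a joint would pass 70% of its speed; a pose out of reach is approached as far as the arm can. A call with a number of a shift or a turn outside -1 to 1 is refused whole. A call with a gripper value outside its range is refused whole. The fingers move at their own pace and stop on an object; FORCE is the grip in N (left out, the last holds). Time passes only in rows, so rows that do not move let the fingers close. It gives the time, the measured TCP pose, the force, the opening and the grip force at its end, in the units of the state.
- status.get_obs(): the state, without advancing time (a new reading comes with each control period).
- viewer.get_image(name): name is "side" or "top"; returns a dict with "img" (384x512x3 uint8, red, green, blue), "fovy" (degrees; the focal length in pixels is half the picture's height over the tangent of half this angle, whatever the lens; pixels are square), "cx", "cy" (the principal point, pixels), "distortion" ([k1, k2, p1, p2, k3] as OpenCV has them; the pictures are not rectified), "rvec" (rotation vector, rad) and "tvec" (3), from world to camera coordinates, as OpenCV has them. Camera axes: x right, y down, z forward; pixel columns grow to the right and rows downward; lengths in m; the calibration is good to about 2 mm. A picture is of the moment at which its call begins. There is no depth.
- finish_job(): hands the job in; it is judged then, once.
The state is a dict: "t": time; "q": joint angles; "dq": joint speeds; "effort": joint torques, N m; "tool_pos": TCP position; "tool_rot": TCP orientation; "contact_force": force on the tool from outside, world axes, zero at the start; "wrist_torque": the same for the moment, N m; "opening": finger opening in m; "grip_force": force on a finger pad.
Only numpy, scipy, OpenCV 4.12 (cv2) and the standard library are available. Lean on these libraries where they do the work, as an engineer would, in place of code of your own. Each camera call takes 0.05 s, during which the arm holds its last target. There are 200 camera calls.

### The job

The wooden spatula has been left in the wide slot of the leaning tool block, where the scraper belongs. Lift the spatula out and lower it blade down into the utensil crock, letting go only when it is nearly at the bottom; then take the scraper from the sloping drying stand and slide it blade first into the freed wide slot, keeping hold until it is fully home, and let go. Leave the palette knife in the narrow slot, the mug, the jar and the flask where they are.

Things in the scene. Friction and masses are not known exactly. Their poses are not given: they have to be found in the camera images.
- block: Leaning plywood tool block, fixed; base 150 (x) x 162 (y) x 14 mm. Origin: centre of its underside, z up. Its upper part, 37 mm through, top 120 mm high, leans 30 degrees from vertical towards its own -x. Two slots side by side along y, 9 mm thick, 70 mm deep, axis up out of the mouth (-0.5, 0, 0.866) in its frame: a wide one (y -69 to +21 mm) and a narrow one (y 35 to 69 mm)
- slot_floor (a point): Centre of the floor of the wide slot (90 x 9 mm), at (20, -24, 36) mm in the block's frame
- slot_mouth (a point): Centre of the wide slot 70 mm up its axis from slot_floor, at (-15, -24, 96.6) mm in the block's frame. From here steel lips flare out 35 degrees each way, to 83 mm above the floor along the axis, where they are about 23 mm apart
- stand: Sloping aluminium drying stand, fixed; base 140 (x) x 100 (y) x 12 mm. Origin: centre of its underside, z up. The rest leans 40 degrees from vertical towards its -x; the scraper lies on it, blade end down on a ledge, between low cheeks 88 mm apart. Rest 100 mm wide up to 80 mm along the slope, then a 40 mm wide tongue under the handle up to 125 mm; beyond, the handle is free. Open above
- crock: White ceramic utensil crock, fixed to the table, round, outer diameter 104 mm, inner 94 mm, 110 mm high, floor 6 mm thick. Origin: centre of its underside
- spatula: Wooden spatula, 200 mm long, 60 g, at first standing in the wide slot. Flat blade 60 wide (y) x 6.5 thick (x) x 90 mm long (z), end corners cut off, then a bar handle 22 wide (y) x 14 thick (x) mm from z = 90 to 200 mm. Origin: middle of the blade's end edge; z runs from there up along the handle
- scraper: Scraper, 190 mm long, 90 g, at first lying on the drying stand. Flat grey nylon blade 78 wide (y) x 4 thick (x) x 90 mm long (z), end corners cut off, then a black bar handle 26 wide (y) x 18 thick (x) mm from z = 90 to 190 mm. Origin: middle of the blade's end edge; z runs from there up along the handle. Home, its origin is at slot_floor
- palette_knife: Palette knife standing in the narrow slot, 140 mm long: blade 30 x 3 x 85 mm, black handle 18 (y) x 14 (x) x 55 mm. Origin: middle of the blade's end edge, z up along the handle. Leave it alone
- mug: White ceramic mug, 80 mm across, 90 mm high, handle at its +y side. Origin: centre of its underside. Leave it alone
- jar: Closed glass jar with a steel cap, 66 mm across, 80 mm high. Origin: centre of its underside. Leave it alone
- flask: Steel drinks flask with a black cap, 66 mm across, 190 mm high. Origin: centre of its underside. Leave it alone

How it is judged:
On the way, in this order (a step that is already met when the one before it is completed fails the run):
1. the spatula, still held by the fingers, has its blade's end inside the crock, less than 45 mm above the table (horizontal distance between spatula and crock below 0.055 m and height (world z) of spatula below 0.045 m and contact force between the fingers and spatula above 0.3 N), for 0.05 s.
2. the spatula stands in the crock, let go (horizontal distance between spatula and crock below 0.055 m and height (world z) of spatula below 0.045 m and contact force between the fingers and spatula below 0.1 N), for 0.2 s.
3. the scraper, still held by the fingers, has its blade's end within 15 mm of the wide slot's floor centre (distance between scraper and slot_floor below 0.015 m and contact force between the fingers and scraper above 0.3 N), for 0.05 s.
At the end, for the whole second after the job is handed in: scraper at rest in the wide slot, blade end within 12 mm of the slot floor centre; spatula at rest in the crock, blade end within 55 mm of its axis and under 45 mm above the table; mug, jar, flask, palette knife within 30 mm of their starts; mug, jar, flask within 20 degrees of upright (distance between scraper and slot_floor below 0.012 m and linear speed of each of scraper, spatula below 0.02 m/s and horizontal distance between spatula and crock below 0.055 m and height (world z) of spatula below 0.045 m and not (distance of mug from where it was at the start of the episode above 0.03 m or angle between mug's own z axis and vertical above 0.35 rad) and not (distance of jar from where it was at the start of the episode above 0.03 m or angle between jar's own z axis and vertical above 0.35 rad) and not (distance of flask from where it was at the start of the episode above 0.03 m or angle between flask's own z axis and vertical above 0.35 rad) and not (distance of palette_knife from where it was at the start of the episode above 0.03 m)); the robot touches nothing.
It fails at once if the mug is shifted by more than 30 mm or tipped over by more than 20 degrees (distance of mug from where it was at the start of the episode above 0.03 m or angle between mug's own z axis and vertical above 0.35 rad).
It fails at once if the jar is shifted by more than 30 mm or tipped over by more than 20 degrees (distance of jar from where it was at the start of the episode above 0.03 m or angle between jar's own z axis and vertical above 0.35 rad).
It fails at once if the flask is shifted by more than 30 mm or tipped over by more than 20 degrees (distance of flask from where it was at the start of the episode above 0.03 m or angle between flask's own z axis and vertical above 0.35 rad).
It fails at once if the palette knife is shifted by more than 30 mm (it stays in its slot) (distance of palette_knife from where it was at the start of the episode above 0.03 m).
It also fails if it takes over 69 s, if anything falls off the work surface, if the arm or the gripper's body presses on something with over 40 N, if the wrist force passes 120 N, or if a joint passes its speed limit or range.

## Working session

There is one attempt and no reset: what is moved stays moved. The work goes in short steps, Python scripts to look and compute and a shell command to move; the robot and the scene stay as the last step left them, time stands still between calls to the robot, and variables do not carry over. Pictures are saved under pics/ and viewed, at most 10 in all, crops included, and the job is handed in when it is done.

```bash
ls; mkdir -p pics
python3 - <<'E'
from station import status, viewer, ctrl
import cv2
print(status.get_obs(), ctrl.hold_point_z)
for n in("side","top"):
    d=viewer.get_image(n); cv2.imwrite(f"pics/{n}0.png",cv2.resize(d["img"][:,:,::-1],(800,600),interpolation=cv2.INTER_CUBIC))
    print(n,{k:v for k,v in d.items() if k!="img"})
E
```

```text
pics
{'t': 0.0, 'q': array([-1.25599690e+00,  5.33522418e-02,  1.61430670e+00,  6.89352026e-07,
        1.47599306e+00, -1.19001215e-01]), 'dq': array([ 0.00136839, -0.00019569,  0.00046966,  0.00087918,  0.00177659,
       -0.00213226]), 'effort': array([ 1.37865522e-03, -3.93688917e+01, -3.70171273e+01,  1.38319871e-05,
        7.23878969e-03, -6.36221188e-06]), 'tool_pos': array([ 0.26250602, -0.56650933,  0.23005829]), 'tool_rot': array([-3.06598111e+00, -6.75640913e-01,  3.14901123e-04]), 'contact_force': array([ 0.60203153, -0.21100339,  1.11419292]), 'wrist_torque': array([-0.03350594,  0.03776695, -0.01954626]), 'grip_force': 0.0, 'opening': 0.08553207033147489} 0.0187
side {'fovy': 51.57060424962431, 'cx': 255.97625171125821, 'cy': 189.8649313701062, 'distortion': array([-0.135611,  0.      ,  0.      ,  0.      ,  0.      ]), 'rvec': array([ 0.64070939, -2.64657796,  1.12393105]), 'tvec': array([0.52920899, 0.26343042, 0.70705472])}
top {'fovy': 54.14818025313413, 'cx': 259.1058371883268, 'cy': 189.42515485763718, 'distortion': array([-0.09015967,  0.        ,  0.        ,  0.        ,  0.        ]), 'rvec': array([ 2.13414433, -2.19850704,  0.06472086]), 'tvec': array([0.04624838, 0.60078579, 0.80869985])}
```

View pics/side0.png

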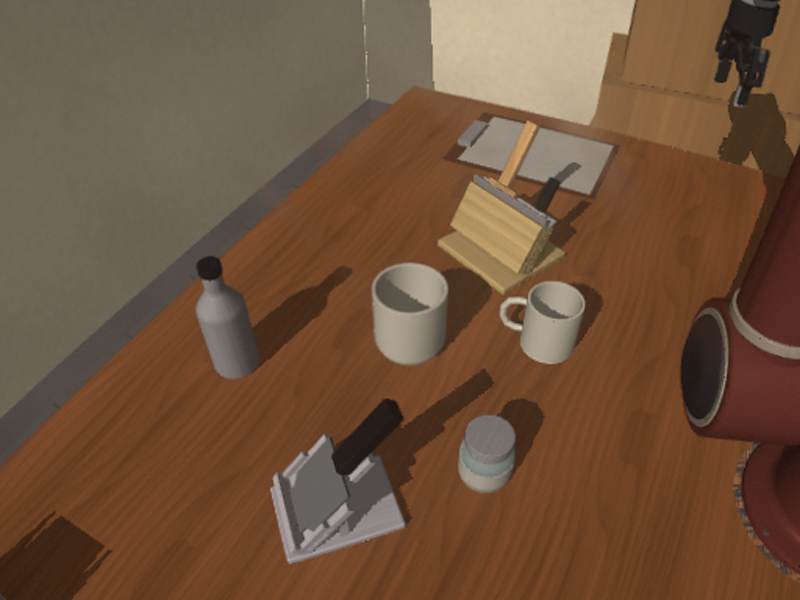

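View pics/top0.png

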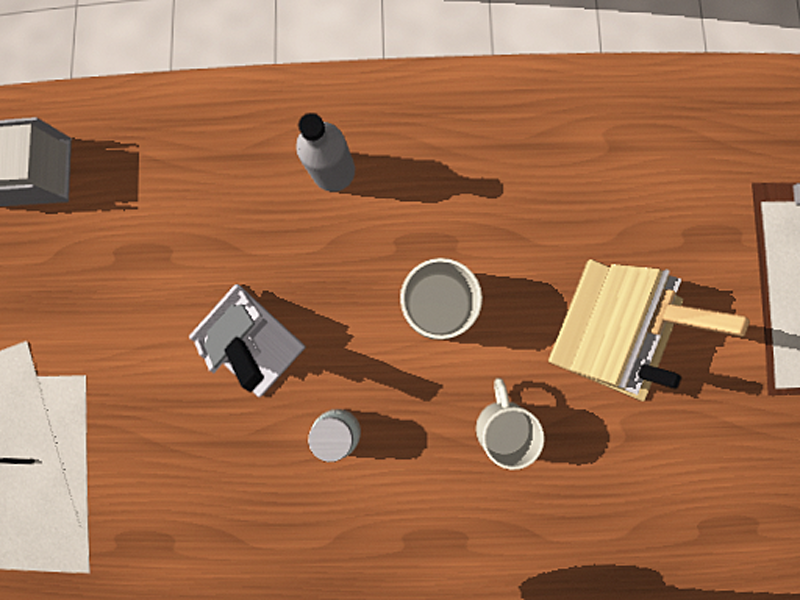

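Side shows flask, crock, mug, jar, the stand with its scraper (325,480) and the block with the spatula (520,150). Top shows the crock at (441,298), the stand at (245,340) and the block at (610,330). I'll zoom in on the block and stand.

```bash
cat > h.py <<'E'
import numpy as np, cv2
from scipy.spatial.transform import Rotation as R
from station import status, viewer
def cam(n):
    d=viewer.get_image(n); f=d["img"].shape[0]/2/np.tan(np.radians(d["fovy"])/2)
    d["K"]=np.array([[f,0,d["cx"]],[0,f,d["cy"]],[0,0,1]]); d["R"]=cv2.Rodrigues(d["rvec"])[0]; d["c"]=-d["R"].T@d["tvec"]; return d
def ray(d,p):
    u=cv2.undistortPoints(np.array(p,float).reshape(-1,1,2),d["K"],d["distortion"])[:,0]
    r=np.c_[u,np.ones(len(u))]@d["R"]; return r/np.linalg.norm(r,axis=1)[:,None]
def onz(d,p,z):
    r=ray(d,p); return d["c"]+r*((z-d["c"][2])/r[:,2])[:,None]
def tri(d1,p1,d2,p2):
    a,b=ray(d1,p1)[0],ray(d2,p2)[0]; s=np.linalg.lstsq(np.c_[a,-b],d2["c"]-d1["c"],rcond=None)[0]
    A,B=d1["c"]+s[0]*a,d2["c"]+s[1]*b; return (A+B)/2,np.linalg.norm(A-B)
def proj(d,P): return cv2.projectPoints(np.array(P,float).reshape(-1,3),d["rvec"],d["tvec"],d["K"],d["distortion"])[0][:,0]
E
python3 - <<'E'
from h import *
s,t=cam("side"),cam("top")
np.savez("s0.npz",s=s["img"],t=t["img"])
def crop(d,x,y,w,h,k): 
    im=cv2.resize(d["img"][y:y+h,x:x+w,::-1],None,fx=k,fy=k,interpolation=cv2.INTER_CUBIC)
    for i in range(0,w,20): cv2.putText(im,str(x+i),(i*k,8),0,.3,(0,0,255)); cv2.line(im,(i*k,10),(i*k,14),(0,0,255))
    for i in range(0,h,20): cv2.putText(im,str(y+i),(0,i*k+4),0,.3,(0,0,255)); 
    return im
for i,(a,b) in enumerate([((275,70,100,120),(350,160,135,120)),((165,245,100,120),(115,175,130,120))]):
    A,B=crop(s,*a,4),crop(t,*b,3); B=cv2.copyMakeBorder(B,0,A.shape[0]-B.shape[0],0,0,0); im=np.hstack([A,B]); print(im.shape); cv2.imwrite(f"pics/z{i}.png",im)
E
```

```text
(480, 805, 3)
(480, 790, 3)
```

```bash
python3 -c "
import cv2;cv2.imwrite('pics/z0.png',cv2.imread('pics/z0.png')[:,:798])"
```

```text
(no output)
```

View pics/z0.png

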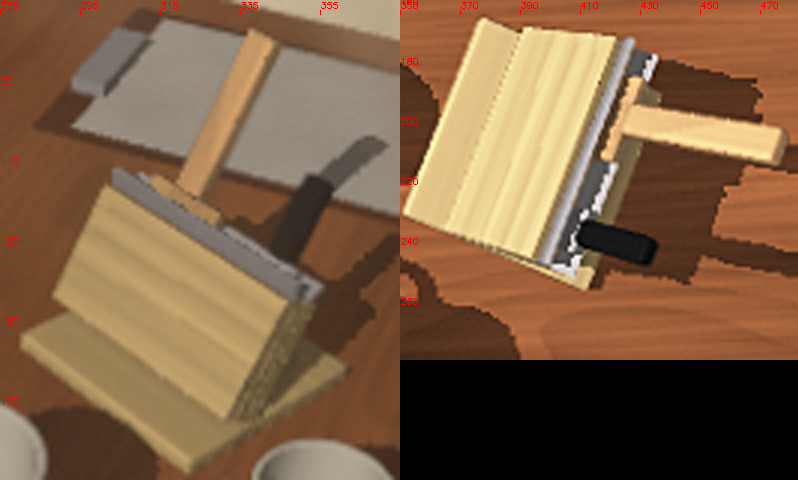

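View pics/z1.png

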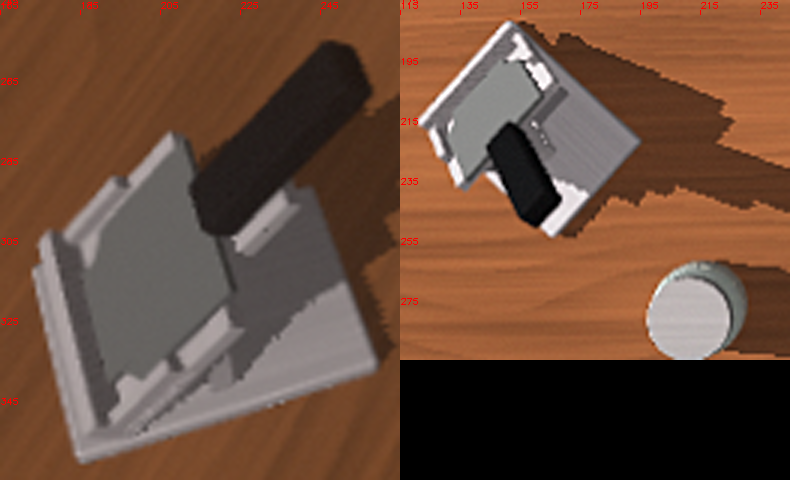

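Block crop: base corners are visible in both views, the spatula handle end is at about (341,78) in side, and the mouth lips are clear. Stand crop: base corners at about (152,182), (195,222), (166,254) and (121,216) in top, with the black handle on top. Next I'll measure these.

```bash
cat > m.py <<'E'
from h import *
s,t=cam("side"),cam("top"); print("cams",s["c"].round(3),t["c"].round(3)); np.set_printoptions(precision=4,suppress=True)
def fit(name,loc,obs):
    P=[];L=[]
    for d,px,l in obs: P.append(onz(d,[px],l[2])[0]); L.append(l)
    P,L=np.array(P)[:,:2],np.array(L)[:,:2]
    pc,lc=P.mean(0),L.mean(0); H=(L-lc).T@(P-pc); a=np.arctan2(H[0,1]-H[1,0],H[0,0]+H[1,1])
    M=np.array([[np.cos(a),-np.sin(a)],[np.sin(a),np.cos(a)]]); o=pc-M@lc
    print(name,"origin",o,"yaw",np.degrees(a),"resid mm",((P-(L@M.T+o))*1e3).round(1).tolist()); return o,a
x,y,z=.075,.081,.014
fit("block",0,[(s,(280.2,154.5),(x,-y,z)),(s,(321.8,185.5),(x,y,z)),(s,(361.8,162.5),(-x,y,z)),(t,(378,166),(x,-y,z)),(t,(350.7,231),(x,y,z)),(t,(412.7,256.7),(-x,y,z))])
x,y,z=.07,.05,.012
fit("stand",0,[(t,(151.7,182),(x,-y,z)),(t,(195,221.7),(-x,-y,z)),(t,(165.7,254),(-x,y,z)),(t,(121,215.7),(x,y,z)),(s,(259.2,337),(-x,y,z)),(s,(185,360),(x,y,z))])
def rim(d,c,r,z,name):
    for _ in range(1): print(name,onz(d,c,z))
# handle axes by colour mask
def axis(d,mask,box):
    x0,y0,x1,y1=box; m=np.zeros(mask.shape,np.uint8); m[y0:y1,x0:x1]=mask[y0:y1,x0:x1]
    n,lab,st,_=cv2.connectedComponentsWithStats(m); k=1+st[1:,4].argmax(); ys,xs=np.nonzero(lab==k)
    (c,wh,an)=cv2.minAreaRect(np.c_[xs,ys].astype(np.float32)); b=cv2.boxPoints((c,wh,an))
    e=sorted([(np.linalg.norm(b[i]-b[(i+1)%4]),i) for i in range(4)])[:2]
    ends=[(b[i]+b[(i+1)%4])/2 for _,i in e]; print("  rect",np.array(c),np.array(wh),len(xs)); return ends
def line3(es,et,n):
    na,nb=[np.cross(*ray(d,e)) for d,e in((s,es),(t,et))]; u=np.cross(na,nb); u/=np.linalg.norm(u); u*=np.sign(u[2])
    p=np.linalg.lstsq(np.array([na,nb,u]),np.array([na@s["c"],nb@t["c"],0]),rcond=None)[0]
    for d,e in((s,es),(t,et)):
        for q in e:
            r=ray(d,[q])[0]; k=np.linalg.lstsq(np.c_[u,-r],d["c"]-p,rcond=None)[0]; print(n,"end",p+k[0]*u)
    print(n,"dir",u,"lean",np.degrees(np.arccos(u[2])),"azimuth",np.degrees(np.arctan2(u[1],u[0])))
hs,ht=[cv2.cvtColor(d["img"],cv2.COLOR_RGB2HSV) for d in(s,t)]
k=lambda h:(h[...,2]<60).astype(np.uint8)
line3(axis(s,k(hs),(205,250,262,310)),axis(t,k(ht),(140,210,175,255)),"scraper")
w=lambda h,d:((h[...,1]>80)&(h[...,2]>120)&(h[...,0]<25)).astype(np.uint8)
line3(axis(s,w(hs,s),(322,70,350,121)),axis(t,(ht[...,2]>185).astype(np.uint8),(426,190,485,220)),"spatula")
for n,d,box,zz in(("crock",t,(250,160,315,222),.11),("jar",t,(190,255,235,300),.08),("mug",t,(300,255,352,305),.09)):
    x0,y0,x1,y1=box; g=((ht[...,1]<70)&(ht[...,2]>90)).astype(np.uint8)[y0:y1,x0:x1]
    c,_=cv2.findContours(g,cv2.RETR_EXTERNAL,cv2.CHAIN_APPROX_NONE); c=max(c,key=cv2.contourArea); P=onz(d,c[:,0]+np.array([x0,y0]),zz)[:,:2]
    cc,r=cv2.minEnclosingCircle(P.astype(np.float32)*1000); print(n,cc,r,"mean",P.mean(0))
print("flask cap",tri(s,(209/1.5625,266/1.5625),t,(312/1.5625,127/1.5625)))
E
python3 m.py
```

```text
cams [0.312 0.531 0.685] [0.531 0.009 0.857]
block origin [ 0.5442 -0.2741] yaw 65.23345709340853 resid mm [[-3.1, 3.1], [0.9, -0.7], [0.0, 3.6], [-1.3, -2.6], [1.4, -1.1], [2.1, -2.4]]
stand origin [0.5445 0.2611] yaw 46.93902929736606 resid mm [[-1.1, -3.3], [1.1, -0.2], [3.0, -0.2], [-3.5, 1.2], [1.0, 3.3], [-0.6, -0.8]]
  rect [232.9796 279.5496] [21.0518 58.8932] 981
  rect [155.2831 232.827 ] [34.2261 15.9279] 467
scraper end [0.493  0.2036 0.1763]
scraper end [0.5427 0.2601 0.0942]
scraper end [0.5438 0.2613 0.0925]
scraper end [0.4888 0.1989 0.1831]
scraper dir [-0.4466 -0.5071  0.7371] lean 42.51284567686234 azimuth -131.37212361607092
  rect [331.  99.] [ 8.9443 45.6158] 350
  rect [449.623  202.8931] [52.1566 14.2864] 567
spatula end [ 0.5394 -0.353   0.2114]
spatula end [ 0.5685 -0.3154  0.1034]
spatula end [ 0.5713 -0.3118  0.0933]
spatula end [ 0.5396 -0.3526  0.2104]
spatula dir [-0.2474 -0.3189  0.9149] lean 23.8052033003608 azimuth -127.8003186095392
crock (590.6657104492188, -18.95020866394043) 52.13680648803711 mean [ 0.5908 -0.0187]
jar (415.8263244628906, 127.4155502319336) 35.06996154785156 mean [0.4159 0.1271]
mug (415.6180114746094, -104.51522827148438) 46.9835090637207 mean [ 0.4151 -0.1029]
flask cap (array([0.795 , 0.1302, 0.1848]), np.float64(0.0011785856813564958))
```

```bash
cat > g.py <<'E'
from h import *
np.set_printoptions(precision=4,suppress=True)
def frame(yaw,lean):  # object frame at yaw, leaning towards own -x
    return R.from_euler('ZY',[yaw,-lean],degrees=True).as_matrix()
BO=np.array([.5442,-.2741,0]); YB=65.2; FB=frame(YB,30)
FLOOR=BO+R.from_euler('z',YB,degrees=True).apply([.020,-.024,.036])
FS=frame(46.9,40)
def tool(y,z): x=np.cross(y,z); return np.c_[x,y,z]
def rel(grasp,Rt):
    """needed: turn units, then shift units in target tool frame (after the turn)"""
    o=status.get_obs(); Rc=R.from_rotvec(o["tool_rot"]).as_matrix(); tcp=grasp+.0187*Rt[:,2]
    w=R.from_matrix(Rc.T@Rt).as_rotvec(degrees=True)/5; d=tcp-o["tool_pos"]
    print("t",round(o["t"],2),"q",o["q"],"F",o["contact_force"].round(1),"grip",round(o["grip_force"],1),"open",round(o["opening"],4))
    print("turn",w,"| shift cur frame",Rc.T@d/.03,"| shift after turn",Rt.T@d/.03,"| world mm",d*1e3,"| gp",o["tool_pos"]-.0187*Rc[:,2])
E
python3 - <<'E'
from g import *
s,t=cam("side"),cam("top")
print("sp end",tri(s,(340.5,79.5),t,(477.7,208.3)),"sp bot",tri(s,(323,117.5),t,(424,199.3)))
print("floor",FLOOR,"axis",FB[:,2],"exp end",FLOOR+.2*FB[:,2],"exp bot",FLOOR+.09*FB[:,2])
# lips: side crop / top crop ends of the near-y and far-y lip corners
print("knife end",tri(s,(275+318/4,70+180/4),t,(350+(652-400)/3,160+250/3)), "exp",FLOOR+FB[:,1]*.076+.14*FB[:,2])
print("stand axis",FS[:,2])
T=tool(-FB[:,1],-FB[:,2]); print(T)
rel(FLOOR+.25*FB[:,2],T)
E
```

```text
sp end (array([ 0.5421, -0.361 ,  0.2045]), np.float64(0.001562692491217269)) sp bot (array([ 0.5617, -0.3006,  0.12  ]), np.float64(0.005507152198558271))
floor [ 0.5744 -0.266   0.036 ] axis [-0.2097 -0.4539  0.866 ] exp end [ 0.5324 -0.3568  0.2092] exp bot [ 0.5555 -0.3069  0.1139]
knife end (array([ 0.4798, -0.3001,  0.1529]), np.float64(0.0008062067123939215)) exp [ 0.476  -0.2977  0.1572]
stand axis [-0.4392 -0.4693  0.766 ]
[[ 0.3633  0.9078  0.2097]
 [ 0.7862 -0.4195  0.4539]
 [ 0.5    -0.     -0.866 ]]
t 0.4 q [-1.256   0.0528  1.6131 -0.      1.476  -0.119 ] F [-0.1  0.5 -0.2] grip 0.0 open 0.0856
turn [ 2.1091  5.7467 -7.8815] | shift cur frame [10.7073 -2.2418 -0.1713] | shift after turn [8.4101 5.2233 4.657 ] | world mm [263.1996 196.0355   5.1582] | gp [ 0.2627 -0.567   0.2499]
```

```bash
python3 -m jog '[[0.26,0.72,-0.98,0,0,0,1],[0.26,0.72,-0.98,0,0,0,1],[0.26,0.72,-0.98,0,0,0,1],[0.26,0.72,-0.98,0,0,0,1],[0.26,0.72,-0.98,0,0,0,1]]'
python3 -m jog '[[0.26,0.72,-0.98,0,0,0,1],[0.26,0.72,-0.98,0,0,0,1],[0.26,0.72,-0.98,0,0,0,1],[0,0,0,0,0,0,1]]'
python3 - <<'E'
from g import *
rel(FLOOR-.008*FB[:,1]+.25*FB[:,2],tool(-FB[:,1],-FB[:,2]))
E
```

```text
t: 1.02
tool_pos: [0.2626, -0.5672, 0.2315]
tool_rot: [-2.663, -1.234, -0.418]
contact_force: [-0.2, 0.4, 0.1]
opening: 0.0851
grip_force: 0.0
t: 1.52
tool_pos: [0.2624, -0.5675, 0.2301]
tool_rot: [-2.356, -1.498, -0.633]
contact_force: [0.6, 0.4, -0.9]
opening: 0.0854
grip_force: 0.0
t 1.52 q [-1.3892  0.3018  1.3974  0.3095  1.8682 -0.9239] F [ 0.6  0.4 -0.9] grip 0.0 open 0.0854
turn [ 0.0368 -0.0087 -0.0544] | shift cur frame [8.4649 5.4373 4.6608] | shift after turn [8.4426 5.4924 4.6368] | world mm [270.7534 193.1396   6.1707] | gp [ 0.2584 -0.576   0.2463]
```

```bash
python3 -m jog '[[0,0,0,0.84,0.55,0.46,1],[0,0,0,0.84,0.55,0.46,1],[0,0,0,0.84,0.55,0.46,1],[0,0,0,0.84,0.55,0.46,1],[0,0,0,0.84,0.55,0.46,1]]'
python3 -m jog '[[0,0,0,0.84,0.55,0.46,1],[0,0,0,0.84,0.55,0.46,1],[0,0,0,0.84,0.55,0.46,1],[0,0,0,0.84,0.55,0.46,1],[0,0,0,0.84,0.55,0.46,1]]'
python3 -m jog '[[0,0,0,0,0,0,1],[0,0,0,0,0,0,1]]'
python3 - <<'E'
from g import *
rel(FLOOR-.008*FB[:,1]+.17*FB[:,2],tool(-FB[:,1],-FB[:,2]))
s,t=cam("side"),cam("top")
A=s["img"][30:200,250:420,::-1]; B=t["img"][130:300,340:512,::-1]
f=lambda i:cv2.resize(i,(398,398),interpolation=cv2.INTER_CUBIC); cv2.imwrite("pics/a1.png",np.hstack([f(A),f(B)]))
E
```

```text
t: 2.15
tool_pos: [0.3992, -0.471, 0.2352]
tool_rot: [-2.358, -1.5, -0.632]
contact_force: [0.9, 0.0, -0.2]
opening: 0.0854
grip_force: 0.0
t: 2.78
tool_pos: [0.5346, -0.3757, 0.2387]
tool_rot: [-2.358, -1.5, -0.632]
contact_force: [-0.3, -0.5, 0.2]
opening: 0.0855
grip_force: 0.0
t: 3.02
tool_pos: [0.5334, -0.3767, 0.2384]
tool_rot: [-2.357, -1.501, -0.632]
contact_force: [0.5, 0.3, -0.8]
opening: 0.0856
grip_force: 0.0
t 3.02 q [-0.9227  0.2235  1.4762  0.4618  1.6893 -0.4882] F [ 0.5  0.3 -0.8] grip 0.0 open 0.0856
turn [ 0.0448  0.0093 -0.035 ] | shift cur frame [ 0.0259 -0.0531  2.7593] | shift after turn [ 0.0238 -0.0422  2.7595] | world mm [ 16.4728  38.6692 -71.3375] | gp [ 0.5295 -0.3852  0.2546]
```

View pics/a1.png

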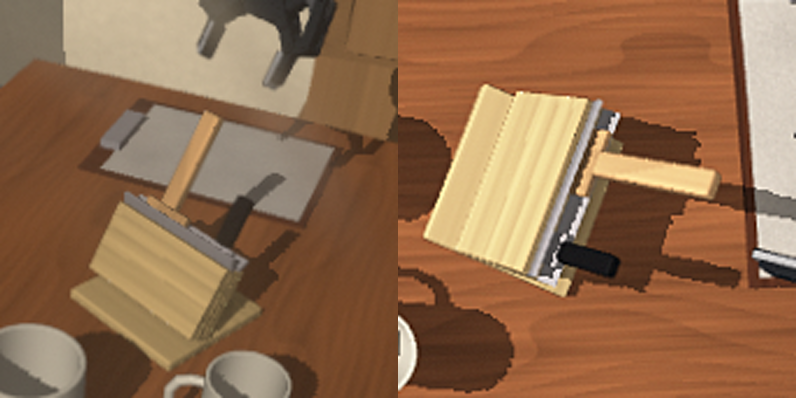

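The gripper looks farther back than expected: side fingertips at about (338,51) and (366,64), and only a finger at the edge in top. I'll check that against the projected TCP.

Run:
```python
from g import *
o=status.get_obs(); print(o["tool_pos"]); M=R.from_rotvec(o["tool_rot"]).as_matrix(); p=o["tool_pos"]
s,t=cam("side"),cam("top")
for d in(s,t): print(proj(d,[p,p+M@[0,.043,-.013],p-M@[0,.043,.013],[.5395,-.355,.209]]))
a=tri(s,(250+205*170/398,30+50*170/398),t,(340+782-398,0)); 
h=cv2.cvtColor(t["img"],cv2.COLOR_RGB2HSV)
# dist. of fingertip midpoint ray (side) from TCP
r=ray(s,[(352,57)])[0]; v=p-s["c"]; print("ray miss",np.linalg.norm(v-r*(v@r)), v-r*(v@r))
```

```text
[ 0.5331 -0.3773  0.2382]
[[347.9699  65.3624]
 [337.6996  54.3944]
 [363.6126  66.9785]
 [341.2761  79.102 ]]
[[497.6242 212.1541]
 [513.374  189.7788]
 [496.2205 237.5779]
 [475.753  209.3923]]
ray miss 0.022266035604263965 [ 0.0046  0.0101 -0.0193]
```

The prediction matches the fingertips seen, so I'll advance and grip.

```bash
python3 -m jog '[[0,0,0,0,0,0.7,1],[0,0,0,0,0,0.7,1],[0,0,0,0,0,0.7,1],[0,0,0,0,0,0.6,1],[0,0,0,0,0,0,1]]'
python3 -m jog '[[0,0,0,0,0,0,-1],[0,0,0,0,0,0,-1],[0,0,0,0,0,0,-1],[0,0,0,0,0,0,-1],[0,0,0,0,0,0,-1]]' 40
python3 -m jog '[[0,0,0,0,0,0,-1],[0,0,0,0,0,0,-1],[0,0,0,0,0,0,-1]]'
```

```text
t: 3.85
tool_pos: [0.5505, -0.3383, 0.1656]
tool_rot: [-2.353, -1.499, -0.631]
contact_force: [-0.4, 0.6, 0.2]
opening: 0.0854
grip_force: 0.0
t: 4.47
tool_pos: [0.5511, -0.3405, 0.1686]
tool_rot: [-2.357, -1.501, -0.633]
contact_force: [-0.3, -1.1, 2.3]
opening: 0.0215
grip_force: 42.9
t: 4.85
tool_pos: [0.5511, -0.3404, 0.1686]
tool_rot: [-2.357, -1.501, -0.633]
contact_force: [-1.7, -1.3, 4.5]
opening: 0.0212
grip_force: 43.2
```

```bash
python3 -m jog '[[0,0,0,0,0,-0.4,-1],[0,0,0,0,0,-0.8,-1],[0,0,0,0,0,-1,-1],[0,0,0,0,0,-1,-1],[0,0,0,0,0,-1,-1]]'
python3 -m jog '[[0,0,0,0,0,-0.8,-1],[0,0,0,0,0,0,-1]]'
python3 - <<'E'
from g import *
y=-FB[:,1]; T=tool(y,np.array([0,0,-1.])); rel(np.array([.591,-.019,.15+.17]),T)
s=cam("side");t=cam("top")
A=s["img"][0:200,210:410,::-1]; B=t["img"][100:300,312:512,::-1]
f=lambda i:cv2.resize(i,(398,398),interpolation=cv2.INTER_CUBIC); cv2.imwrite("pics/a2.png",np.hstack([f(A),f(B)]))
E
```

```text
t: 5.48
tool_pos: [0.5237, -0.3973, 0.2776]
tool_rot: [-2.355, -1.5, -0.633]
contact_force: [-0.9, 0.1, -0.4]
opening: 0.0215
grip_force: 42.7
t: 5.72
tool_pos: [0.5192, -0.4091, 0.2999]
tool_rot: [-2.359, -1.502, -0.634]
contact_force: [-0.1, -0.0, -1.3]
opening: 0.0213
grip_force: 42.8
t 5.72 q [-0.9671  0.2215  1.3758  0.4601  1.7977 -0.4832] F [-0.1 -0.  -1.3] grip 42.8 open 0.0213
turn [ 0.0708 -5.9819 -0.0421] | shift cur frame [11.1201 -3.3454  6.3229] | shift after turn [12.8087 -3.2805 -0.0476] | world mm [ 71.8393 390.1053   1.4284] | gp [ 0.5151 -0.4175  0.3161]
```

View pics/a2.png

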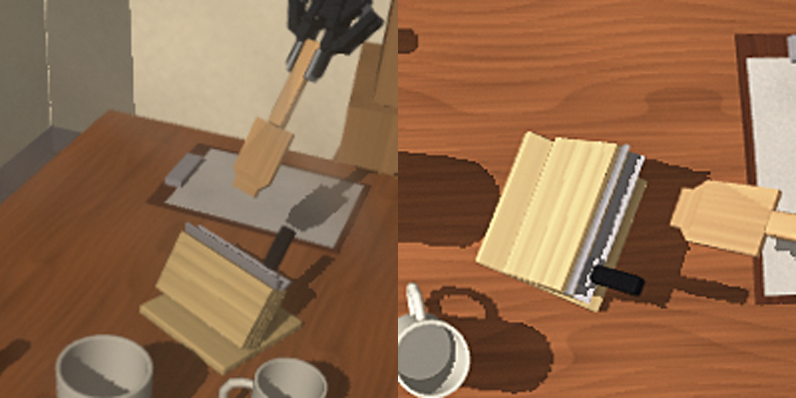

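Spatula held straight, blade end at about (335,96) in side and (452,204) in top. Next: turn it upright, raise it a little and go over the crock.

```bash
python3 -m jog '[[0,-1,0,0,0,-0.3,-1],[0,-1,0,0,0,-0.3,-1],[0,-1,0,0,0,-0.3,-1],[0,-1,0,0,0,-0.3,-1],[0,-1,0,0,0,0,-1]]'
python3 -m jog '[[0,-1,0,0,0,0,-1],[0,0,0,0.8,-0.2,0,-1],[0,0,0,1,-0.25,0,-1],[0,0,0,1,-0.25,0,-1],[0,0,0,1,-0.25,0,-1]]'
python3 -m jog '[[0,0,0,1,-0.25,0,-1],[0,0,0,1,-0.25,0,-1],[0,0,0,1,-0.25,0,-1],[0,0,0,1,-0.25,0,-1],[0,0,0,1,-0.25,0,-1]]'
python3 -m jog '[[0,0,0,1,-0.25,0,-1],[0,0,0,1,-0.25,0,-1],[0,0,0,0.5,-0.2,0,-1],[0,0,0,0,0,0,-1],[0,0,0,0,0,0,-1]]'
python3 - <<'E'
from g import *
y=-FB[:,1]; T=tool(y,np.array([0,0,-1.])); rel(np.array([.591,-.019,.02+.17]),T)
s=cam("side");t=cam("top")
A=s["img"][30:250,160:380,::-1]; B=t["img"][100:320,200:420,::-1]
f=lambda i:cv2.resize(i,(398,398),interpolation=cv2.INTER_CUBIC); cv2.imwrite("pics/a3.png",np.hstack([f(A),f(B)]))
E
```

```text
t: 6.45
tool_pos: [0.5132, -0.4196, 0.3302]
tool_rot: [-2.61, -1.663, -0.112]
contact_force: [-0.4, 0.8, -0.3]
opening: 0.0214
grip_force: 42.7
t: 7.08
tool_pos: [0.5355, -0.3022, 0.3296]
tool_rot: [-2.648, -1.687, -0.003]
contact_force: [-0.1, -0.4, -0.6]
opening: 0.0213
grip_force: 42.7
t: 7.7
tool_pos: [0.5645, -0.1506, 0.3296]
tool_rot: [-2.648, -1.687, -0.002]
contact_force: [-0.3, -0.4, -0.9]
opening: 0.0213
grip_force: 42.7
t: 8.32
tool_pos: [0.5776, -0.0768, 0.3307]
tool_rot: [2.65, 1.686, 0.001]
contact_force: [-0.1, 0.1, -0.8]
opening: 0.0212
grip_force: 42.7
t 8.32 q [-0.2598 -0.0883  1.5887 -0.0003  1.6398  0.1778] F [-0.1  0.1 -0.8] grip 42.7 open 0.0212
turn [ 0.0166  0.0005 -0.0541] | shift cur frame [ 1.9358 -0.4184  5.3114] | shift after turn [ 1.9375 -0.4016  5.3121] | world mm [  13.4436   57.819  -159.3621] | gp [ 0.5775 -0.0768  0.3494]
```

View pics/a3.png

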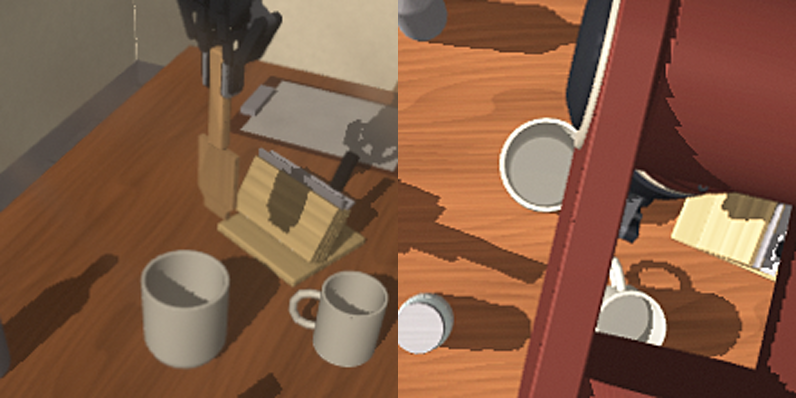

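Spatula is upright and straight, blade end at about (280,150) raw in side, crock below it. Moving over the centre and checking the end.

```bash
python3 -m jog '[[0,0,0,0.97,-0.2,0,-1],[0,0,0,0.97,-0.2,0,-1],[0,0,0,0,0,0.7,-1],[0,0,0,0,0,0,-1],[0,0,0,0,0,0,-1]]'
python3 - <<'E'
from g import *
y=-FB[:,1]; T=tool(y,np.array([0,0,-1.])); rel(np.array([.591,-.019,.02+.17]),T)
o=status.get_obs(); p=o["tool_pos"]; s=cam("side"); gp=p+[0,0,.0187]
yb=FB[:,1]
for L in(.16,.17,.18): print(L,proj(s,[gp-[0,0,L]]))
h=cv2.cvtColor(s["img"],cv2.COLOR_RGB2HSV)
print("rim",proj(s,[[.591,.033,.11],[.643,-.019,.11],[.591,-.071,.11],[.539,-.019,.11]]).tolist())
cv2.imwrite("pics/a4.png",cv2.resize(s["img"][110:250,200:340,::-1],(560,560),interpolation=cv2.INTER_CUBIC))
E
```

```text
t: 9.05
tool_pos: [0.5913, -0.0195, 0.3093]
tool_rot: [2.651, 1.685, 0.0]
contact_force: [0.0, -0.4, 0.5]
opening: 0.0217
grip_force: 42.7
t 9.05 q [-0.1585 -0.0611  1.5978 -0.0006  1.6042  0.2798] F [ 0.  -0.4  0.5] grip 42.7 open 0.0217
turn [ 0.0098  0.0038 -0.0634] | shift cur frame [ 0.014  -0.0205  4.5998] | shift after turn [ 0.0126 -0.0165  4.5998] | world mm [  -0.2899    0.5496 -137.9949] | gp [ 0.5913 -0.0195  0.328 ]
0.16 [[261.8547 162.7745]]
0.17 [[261.8562 166.5363]]
0.18 [[261.8575 170.236 ]]
rim [[250.34256611147248, 199.46661267863365], [240.45609849363234, 176.56473781768375], [272.5100276958873, 169.61334648115275], [284.17706560361876, 191.65099858307062]]
```

View pics/a4.png

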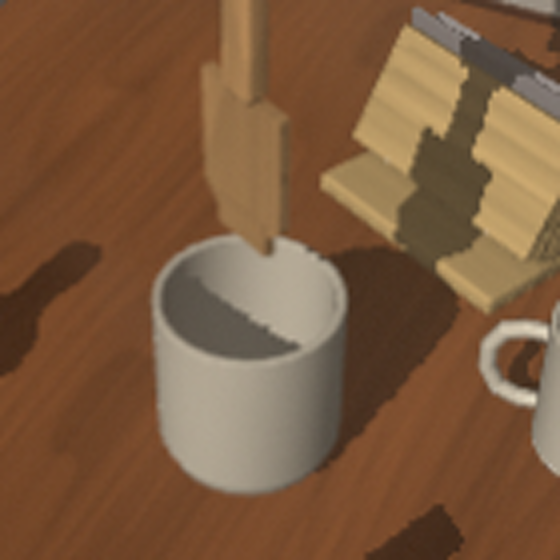

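Blade end's midpoint is about (261,169) raw, centred over the crock, about 177 mm below the grasp point. Lowering 137 mm.

```bash
python3 -m jog '[[0,0,0,0,0,0.9,-1],[0,0,0,0,0,1,-1],[0,0,0,0,0,1,-1],[0,0,0,0,0,0.8,-1],[0,0,0,0,0,0.5,-1]]'
python3 -m jog '[[0,0,0,0,0,0.36,-1],[0,0,0,0,0,0,-1],[0,0,0,0,0,0,-1]]'
```

```text
t: 9.72
tool_pos: [0.5915, -0.0191, 0.183]
tool_rot: [2.65, 1.686, 0.001]
contact_force: [-0.1, -0.4, 0.7]
opening: 0.0215
grip_force: 42.8
t: 10.1
tool_pos: [0.5925, -0.0187, 0.1743]
tool_rot: [2.648, 1.686, 0.004]
contact_force: [1.0, -0.5, -0.1]
opening: 0.0212
grip_force: 42.8
```

```bash
python3 -m jog '[[0,0,0,0,0,0,1],[0,0,0,0,0,0,1],[0,0,0,0,0,0,1]]'
python3 -m jog '[[0,0,0,0,0,-0.6,1],[0,0,0,0,0,-1,1],[0,0,0,0,0,-1,1],[0,0,0,0,0,-1,1],[0,0,0,0,0,-1,1]]'
python3 -m jog '[[0,0,0,0,0,-0.5,1],[0,0,0,0,0,0,1]]'
python3 - <<'E'
from g import *
top=np.array([.491,.2015,.180]); u=FS[:,2]; T=tool(FS[:,0],-u); print(T)
rel(top+.05*u,T)
s=cam("side"); t=cam("top")
A=s["img"][60:260,160:360,::-1]; B=t["img"][100:300,110:310,::-1]
f=lambda i:cv2.resize(i,(398,398),interpolation=cv2.INTER_CUBIC); cv2.imwrite("pics/a5.png",np.hstack([f(A),f(B)]))
E
```

```text
t: 10.48
tool_pos: [0.592, -0.0186, 0.1735]
tool_rot: [2.649, 1.686, 0.003]
contact_force: [-0.0, -0.6, -0.1]
opening: 0.0748
grip_force: 0.0
t: 11.1
tool_pos: [0.5917, -0.0185, 0.3138]
tool_rot: [2.648, 1.686, 0.004]
contact_force: [0.6, -0.3, 0.1]
opening: 0.0856
grip_force: 0.0
t: 11.35
tool_pos: [0.5921, -0.0186, 0.328]
tool_rot: [2.647, 1.685, 0.006]
contact_force: [0.6, -0.2, -0.3]
opening: 0.0853
grip_force: 0.0
[[-0.7302  0.5234  0.4392]
 [ 0.6833  0.5593  0.4693]
 [ 0.      0.6428 -0.766 ]]
t 11.35 q [-0.1568 -0.0667  1.5726 -0.0003  1.6307  0.2801] F [ 0.6 -0.2 -0.3] grip 0.0 open 0.0853
turn [ -6.8491   5.0322 -13.7533] | shift cur frame [ 4.5781 -6.3866  4.1086] | shift after turn [ 7.4738 -0.8328  4.6986] | world mm [-114.8826  205.3813 -124.0394] | gp [ 0.592  -0.0186  0.3467]
```

View pics/a5.png

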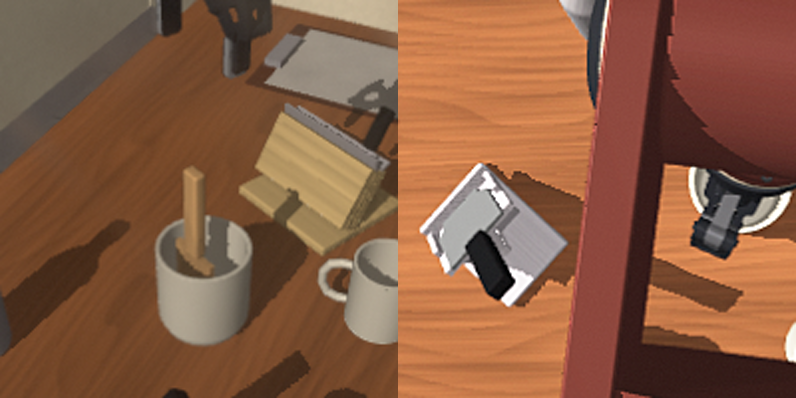

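Spatula stands in the crock, released. Turning toward the scraper.

```bash
python3 -m jog '[[-0.49,0.36,-0.98,0,0,0,1],[-0.49,0.36,-0.98,0,0,0,1],[-0.49,0.36,-0.98,0,0,0,1],[-0.49,0.36,-0.98,0,0,0,1],[-0.49,0.36,-0.98,0,0,0,1]]'
python3 -m jog '[[-0.49,0.36,-0.98,0,0,0,1],[-0.49,0.36,-0.98,0,0,0,1],[-0.49,0.36,-0.98,0,0,0,1],[-0.49,0.36,-0.98,0,0,0,1],[-0.49,0.36,-0.98,0,0,0,1]]'
python3 -m jog '[[-0.49,0.36,-0.98,0,0,0,1],[-0.49,0.36,-0.98,0,0,0,1],[-0.49,0.36,-0.98,0,0,0,1],[-0.49,0.36,-0.98,0,0,0,1],[0,0,0,0,0,0,1]]'
python3 - <<'E'
from g import *
top=np.array([.491,.2015,.180]); u=FS[:,2]; T=tool(FS[:,0],-u)
rel(top+.05*u,T)
E
```

```text
t: 12.08
tool_pos: [0.5909, -0.0183, 0.3238]
tool_rot: [2.143, 2.134, 0.374]
contact_force: [0.3, 0.0, -0.3]
opening: 0.0853
grip_force: 0.0
t: 12.7
tool_pos: [0.5908, -0.0183, 0.3237]
tool_rot: [1.538, 2.426, 0.705]
contact_force: [0.8, 0.7, -0.1]
opening: 0.0855
grip_force: 0.0
t: 13.32
tool_pos: [0.5908, -0.0189, 0.3232]
tool_rot: [1.018, 2.548, 0.928]
contact_force: [-0.3, 0.6, 0.7]
opening: 0.0857
grip_force: 0.0
t 13.32 q [-0.4613 -0.2869  1.8798  0.678   1.3718 -1.3502] F [-0.3  0.6  0.7] grip 0.0 open 0.0857
turn [-0.0287 -0.0373 -0.1029] | shift cur frame [ 7.4283 -0.756   4.6266] | shift after turn [ 7.4499 -0.7008  4.6006] | world mm [-113.5758  205.7273 -119.2411] | gp [ 0.5827 -0.0277  0.3376]
```

```bash
python3 -m jog '[[0,0,0,0.7,-0.1,0,1],[0,0,-0.1,1,-0.1,0,1],[0,0,0,1,-0.1,0,1],[0,0,0,1,-0.1,0,1],[0,0,0,1,-0.1,0,1]]'
python3 -m jog '[[0,0,0,1,-0.1,0,1],[0,0,0,1,-0.1,0,1],[0,0,0,0.7,0,0.5,1],[0,0,0,0,0,1,1],[0,0,0,0,0,1,1]]'
python3 -m jog '[[0,0,0,0,0,1,1],[0,0,0,0,0,0.6,1],[0,0,0,0,0,0,1],[0,0,0,0,0,0,1]]'
python3 - <<'E'
from g import *
top=np.array([.491,.2015,.180]); u=FS[:,2]; T=tool(FS[:,0],-u)
rel(top-.03*u,T)
s=cam("side"); t=cam("top")
A=s["img"][200:384,140:324,::-1]; B=t["img"][130:314,80:264,::-1]
f=lambda i:cv2.resize(i,(398,398),interpolation=cv2.INTER_CUBIC); cv2.imwrite("pics/a6.png",np.hstack([f(A),f(B)]))
E
```

```text
t: 13.95
tool_pos: [0.4796, 0.07, 0.3156]
tool_rot: [1.002, 2.549, 0.925]
contact_force: [1.1, 0.2, -0.4]
opening: 0.0855
grip_force: 0.0
t: 14.58
tool_pos: [0.4509, 0.157, 0.2543]
tool_rot: [1.0, 2.547, 0.925]
contact_force: [0.6, 0.1, 0.5]
opening: 0.0855
grip_force: 0.0
t: 15.08
tool_pos: [0.472, 0.1787, 0.2187]
tool_rot: [0.999, 2.548, 0.926]
contact_force: [0.3, 0.3, 0.3]
opening: 0.0853
grip_force: 0.0
t 15.07 q [-0.077  -0.6407  2.2963  0.6027  1.0876 -1.0774] F [0.3 0.3 0.3] grip 0.0 open 0.0853
turn [-0.0031 -0.0076  0.0505] | shift cur frame [ 0.054  -0.0709  3.2448] | shift after turn [ 0.0558 -0.072   3.2448] | world mm [ 40.3997  45.6229 -75.9569] | gp [0.4638 0.17   0.233 ]
```

View pics/a6.png

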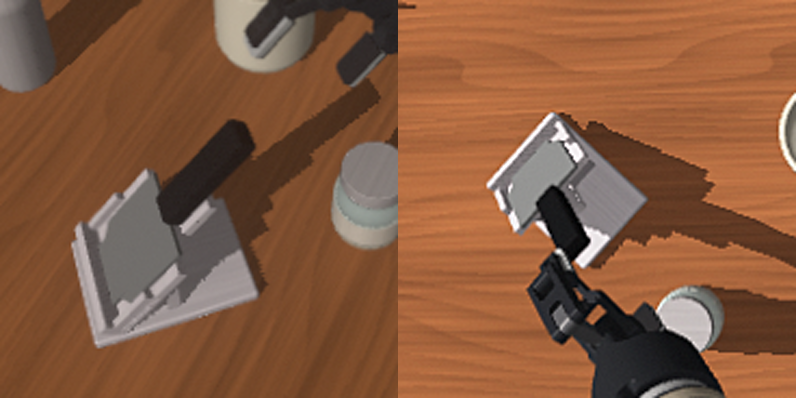

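Fingers at (260,45) and (350,75) in the left half straddle the line of the handle. Advancing and gripping.

```bash
python3 -m jog '[[0,0,0,0.05,-0.07,0.7,1],[0,0,0,0,0,0.8,1],[0,0,0,0,0,0.8,1],[0,0,0,0,0,0.6,1],[0,0,0,0,0,0.3,1]]'
python3 -m jog '[[0,0,0,0,0,0,1],[0,0,0,0,0,0,-1],[0,0,0,0,0,0,-1],[0,0,0,0,0,0,-1],[0,0,0,0,0,0,-1]]' 60
python3 -m jog '[[0,0,0,0,0,0,-1],[0,0,0,0,0,0,-1],[0,0,0,0,0,0,-1]]'
python3 - <<'E'
from g import *
rel(np.array([.491,.2015,.180])-.03*FS[:,2],tool(FS[:,0],-FS[:,2]))
E
```

```text
t: 15.8
tool_pos: [0.5121, 0.2237, 0.1431]
tool_rot: [1.0, 2.548, 0.926]
contact_force: [0.5, 0.5, 0.5]
opening: 0.0854
grip_force: 0.0
t: 16.42
tool_pos: [0.512, 0.2235, 0.1437]
tool_rot: [0.998, 2.548, 0.925]
contact_force: [-2.4, -0.7, 2.1]
opening: 0.0172
grip_force: 58.3
t: 16.8
tool_pos: [0.512, 0.2235, 0.1436]
tool_rot: [0.998, 2.548, 0.925]
contact_force: [-5.4, -3.6, 4.8]
opening: 0.0176
grip_force: 58.7
t 16.8 q [ 0.0462 -0.3821  2.2604  0.6492  0.8367 -1.1172] F [-5.4 -3.6  4.8] grip 58.7 open 0.0176
turn [-0.0068 -0.0088  0.0588] | shift cur frame [0.0104 0.0025 0.0427] | shift after turn [0.0105 0.0024 0.0426] | world mm [ 0.3702  0.8563 -0.9334] | gp [0.5038 0.2147 0.158 ]
```

Gripped at 17.6 mm. Sliding it up off the stand.

```bash
python3 -m jog '[[0,0,0,0,0.05,-0.4,-1],[0,0,0,0,0.05,-0.7,-1],[0,0,0,0,0,-1,-1],[0,0,0,0,0,-1,-1],[0,0,0,0,0,-1,-1]]'
python3 -m jog '[[0,0,0,0,0,-1,-1],[0,0,0,0,0.5,-0.6,-1],[0,0,0,0,0.6,-0.7,-1],[0,0,0,0,0.6,-0.7,-1],[0,0,0,0,0,0,-1]]'
python3 - <<'E'
from g import *
T=tool(FB[:,0],-FB[:,2]); g=FLOOR+.28*FB[:,2]; g[2]=.40; rel(g,T)
o=status.get_obs(); M=R.from_rotvec(o["tool_rot"]).as_matrix(); gp=o["tool_pos"]-.0187*M[:,2]
E
```

```text
t: 17.42
tool_pos: [0.4586, 0.1671, 0.24]
tool_rot: [0.999, 2.549, 0.925]
contact_force: [0.1, -1.0, -1.6]
opening: 0.0176
grip_force: 58.7
t: 18.05
tool_pos: [0.4475, 0.1543, 0.3444]
tool_rot: [0.995, 2.545, 0.926]
contact_force: [-0.0, 0.2, -2.3]
opening: 0.0172
grip_force: 58.9
t 18.05 q [-0.1595 -0.783   2.1692  0.5782  1.3542 -0.9944] F [-0.   0.2 -2.3] grip 58.9 open 0.0172
turn [ 1.9995  2.131  -2.9182] | shift cur frame [-13.9829  -8.0285  -8.3766] | shift after turn [ -9.7152 -12.5928  -8.7854] | world mm [  72.0679 -538.8777   39.3606] | gp [0.4392 0.1455 0.3587]
```

```bash
python3 -m jog '[[0.5,0.53,-0.73,0,0.17,-0.29,-1],[0.5,0.53,-0.73,0,0.17,-0.29,-1],[0.5,0.53,-0.73,0,0.17,-0.29,-1],[0.5,0.53,-0.73,0,0.17,-0.29,-1],[0,0,0,0,0,0,-1]]'
python3 -m jog '[[0,0,0,-0.65,-0.88,-0.51,-1],[0,0,0,-0.65,-0.88,-0.51,-1],[0,0,0,0,0,0,-1],[0,0,0,0,0,0,-1]]'
cat > b.py <<'E'
from g import *
T=tool(FB[:,0],-FB[:,2]); g=FLOOR+.28*FB[:,2]; g[2]=.40; rel(g,T)
o=status.get_obs(); M=R.from_rotvec(o["tool_rot"]).as_matrix(); gp=o["tool_pos"]-.0187*M[:,2]
P=lambda x,y,z: gp+M@[x,y,z]
for n in("side","top"):
    d=cam(n); im=d["img"]; h=cv2.cvtColor(im,cv2.COLOR_RGB2HSV)
    poly=proj(d,[P(-.039,0,.07),P(.039,0,.07),P(.039,0,.145),P(.025,0,.16),P(-.025,0,.16),P(-.039,0,.145)]).astype(np.float32)
    c=poly.mean(0); x,y=c.round().astype(int); print(n,"poly",poly.tolist(),"area",cv2.contourArea(poly))
    if not(5<x<506 and 5<y<378): continue
    print("colour",h[y,x],im[y,x])
    m=((h[...,1]<60)&(abs(h[...,2].astype(int)-int(h[y,x,2]))<30)).astype(np.uint8)
    k,lab,st,ce=cv2.connectedComponentsWithStats(m,connectivity=4); l=lab[y,x]; mm=cv2.moments(poly)
    cc,_=cv2.findContours((lab==l).astype(np.uint8),cv2.RETR_EXTERNAL,cv2.CHAIN_APPROX_NONE); ap=cv2.approxPolyDP(max(cc,key=cv2.contourArea),2,True)[:,0]
    print("label",l,"area",st[l,4],"centroid",ce[l],"pred",mm["m10"]/mm["m00"],mm["m01"]/mm["m00"],"contour",ap.tolist())
E
python3 b.py
```

```text
t: 18.68
tool_pos: [0.4445, 0.1512, 0.3806]
tool_rot: [0.634, 2.867, 0.767]
contact_force: [-0.4, -0.4, -1.8]
opening: 0.0173
grip_force: 58.9
t: 19.18
tool_pos: [0.4534, 0.0795, 0.3802]
tool_rot: [0.635, 2.867, 0.768]
contact_force: [-0.0, 0.4, -1.1]
opening: 0.0175
grip_force: 59.2
t 19.18 q [-0.3066 -0.5566  1.9354  0.5215  1.6783 -1.3619] F [-0.   0.4 -1.1] grip 59.2 open 0.0175
turn [-0.0156 -0.0423 -0.0461] | shift cur frame [ -8.5132 -11.2756  -6.6795] | shift after turn [ -8.4924 -11.3008  -6.6636] | world mm [  66.1981 -464.126     3.6131] | gp [0.4495 0.071  0.3964]
side poly [[284.8207092285156, 135.11666870117188], [321.82891845703125, 161.2909698486328], [298.78607177734375, 206.3880157470703], [288.1204833984375, 209.4347686767578], [266.9207458496094, 191.08700561523438], [265.07672119140625, 178.0944061279297]] area 2462.7748274742626
colour [ 12  11 113] [113 110 108]
label 210 area 2668 centroid [286.4629 183.0933] pred 291.2441091964949 173.61518581041344 contour [[283, 142], [270, 168], [264, 172], [263, 195], [272, 205], [269, 230], [263, 232], [276, 228], [289, 210], [298, 207], [317, 169]]
top poly [[213.61746215820312, 245.7278289794922], [191.1501007080078, 297.67608642578125], [177.8644561767578, 279.5980529785156], [179.0694122314453, 268.3864440917969], [191.6041259765625, 239.55877685546875], [197.84593200683594, 233.60304260253906]] area 1168.9502110255416
colour [ 30   2 153] [153 153 152]
label 335 area 991 centroid [189.9233 260.7649] pred 194.253114374682 263.27553808518485 contour [[196, 234], [191, 239], [189, 237], [176, 266], [176, 279], [186, 294], [193, 280], [190, 276], [198, 260], [201, 261], [208, 246]]
```

Blade-end corners match the prediction within 1–3 px in both views, so the grasp is straight at about 160 mm. Moving over the slot.

```bash
python3 -m jog '[[0,0,0,-0.6,-0.8,-0.48,-1],[0,0,0,-0.66,-0.87,-0.51,-1],[0,0,0,-0.66,-0.87,-0.51,-1],[0,0,0,-0.66,-0.87,-0.51,-1],[0,0,0,-0.66,-0.87,-0.51,-1]]'
python3 -m jog '[[0,0,0,-0.66,-0.87,-0.51,-1],[0,0,0,-0.66,-0.87,-0.51,-1],[0,0,0,-0.66,-0.87,-0.51,-1],[0,0,0,-0.66,-0.87,-0.51,-1],[0,0,0,-0.66,-0.87,-0.51,-1]]'
python3 -m jog '[[0,0,0,-0.66,-0.87,-0.51,-1],[0,0,0,-0.66,-0.87,-0.51,-1],[0,0,0,-0.66,-0.87,-0.51,-1],[0,0,0,0,0,0,-1],[0,0,0,0,0,0,-1]]'
python3 b.py
python3 - <<'E'
from g import *
rel(FLOOR+.28*FB[:,2],tool(FB[:,0],-FB[:,2]))
s,t=cam("side"),cam("top")
e,m=tri(s,(335.1,96.5),t,(452.2,204.5)); q=np.array([.5151,-.4175,.3161])-.177*FB[:,2]; print("bias",e-q,m)
E
```

```text
t: 19.9
tool_pos: [0.4796, -0.0971, 0.3825]
tool_rot: [0.631, 2.866, 0.767]
contact_force: [-0.2, 0.2, -0.4]
opening: 0.0172
grip_force: 59.2
t: 20.52
tool_pos: [0.5063, -0.2759, 0.3833]
tool_rot: [0.631, 2.867, 0.767]
contact_force: [0.2, 0.3, -1.2]
opening: 0.0172
grip_force: 59.2
t: 21.15
tool_pos: [0.5219, -0.3821, 0.3838]
tool_rot: [0.631, 2.867, 0.768]
contact_force: [0.9, 1.1, -0.8]
opening: 0.0171
grip_force: 59.3
t 21.15 q [-0.9393  0.1613  1.3072  0.479   1.9096 -1.9691] F [ 0.9  1.1 -0.8] grip 59.3 open 0.0171
turn [-0.0132 -0.0398 -0.019 ] | shift cur frame [ 0.0332 -0.0944 -0.0552] | shift after turn [ 0.0331 -0.0943 -0.0554] | world mm [-2.2788 -2.5617  0.0254] | gp [ 0.518  -0.3905  0.4   ]
side poly [[339.0041198730469, 23.471073150634766], [364.59161376953125, 33.879737854003906], [349.7136535644531, 64.79624938964844], [342.2858581542969, 68.62944030761719], [326.8169860839844, 61.01001739501953], [325.334716796875, 53.14250564575195]] area 1059.5058430694044
colour [ 18  27 121] [121 116 108]
label 17 area 1077 centroid [342.1086  49.7939] pred 343.6112389310667 46
[... 264 characters left out ...]
6.3617706298828], [475.77667236328125, 187.8441162109375], [487.1379089355469, 180.87750244140625]] area 2734.428101635305
colour [ 30   2 139] [139 139 138]
label 100 area 2236 centroid [488.771  206.9499] pred 499.7017514248039 207.09000767697216 contour [[470, 186], [459, 216], [463, 217], [469, 226], [509, 235], [511, 184], [484, 181], [477, 186]]
t 21.25 q [-0.9392  0.16    1.3075  0.4788  1.9096 -1.9692] F [ 0.2  0.  -1.2] grip 59.3 open 0.0174
turn [-0.0202 -0.0337 -0.0128] | shift cur frame [ 0.0124 -2.1274  3.4692] | shift after turn [ 0.025  -2.1335  3.4654] | world mm [  -2.1259   -2.8163 -122.0347] | gp [ 0.5178 -0.3903  0.4005]
bias [-0.0048  0.0028  0.0048] 0.007059705739001893
```

Run:
```python
from g import *
t=cam("top"); s=cam("side")
Rz=R.from_euler('z',YB,degrees=True)
print("top +x lip",Rz.inv().apply(onz(t,[(426.7,172.7),(397.3,247.3)],.114)-BO)*1e3)
print("top -x lip",Rz.inv().apply(onz(t,[(435.7,178.3),(408.3,251.7)],.102)-BO)*1e3)
# side crop: +x lip upper edge far (115,168), near (303,300) ; block +x face top edge (108,185),(310,305)
print("side +x lip",Rz.inv().apply(onz(s,[(275+115/4,70+168/4),(275+303/4,70+298/4)],.114)-BO)*1e3)
for k in(1,-1): print("expect x",k,(np.array([.020,-.024,.036])+.083*np.array([-.5,0,.866])+k*.0115*np.array([.866,0,.5]))*1e3)
# spatula-free slot in the current top view: dark opening between the lips
```

```text
top +x lip [[ -2.7864 -82.2982 114.    ]
 [ -1.9624  79.0596 114.    ]]
top -x lip [[-28.365  -82.4051 102.    ]
 [-30.0637  77.7366 102.    ]]
side +x lip [[ -4.3512 -81.1832 114.    ]
 [  3.2747  91.0259 114.    ]]
expect x 1 [-11.541 -24.    113.628]
expect x -1 [-31.459 -24.    102.128]
```

Run:
```python
from g import *
t=cam("top"); im=cv2.GaussianBlur(t["img"],(0,0),.5); Rz=R.from_euler('z',YB,degrees=True)
xs=np.arange(-46,14,3); print("x   ",xs.tolist())
for z in (.108,):
  for y in(-66,-50,-30,-10,10,28):
    p=proj(t,Rz.apply(np.c_[xs/1e3,np.full(len(xs),y/1e3),np.full(len(xs),z)])+BO)
    v=cv2.remap(im,p[:,0].astype(np.float32)[None],p[:,1].astype(np.float32)[None],cv2.INTER_LINEAR)[0]
    print(y,[f"{int(a.max())}/{int(a.max())-int(a.min())}" for a in v])
```

```text
x    [-46, -43, -40, -37, -34, -31, -28, -25, -22, -19, -16, -13, -10, -7, -4, -1, 2, 5, 8, 11]
-66 ['79/49', '78/48', '78/49', '79/49', '81/52', '81/54', '79/53', '196/16', '200/8', '88/5', '84/2', '87/4', '95/22', '151/23', '177/8', '152/21', '142/58', '177/75', '240/89', '238/87']
-50 ['85/55', '83/53', '85/53', '110/51', '115/49', '109/49', '117/39', '207/9', '198/8', '105/4', '85/4', '86/3', '94/20', '166/20', '181/8', '154/13', '142/62', '182/78', '244/87', '239/88']
-30 ['89/58', '89/57', '88/57', '110/51', '118/52', '110/49', '115/40', '188/11', '212/10', '135/7', '85/3', '87/3', '97/20', '168/18', '186/8', '153/17', '142/61', '179/76', '242/86', '240/86']
-10 ['89/57', '87/55', '87/54', '108/51', '119/52', '111/51', '122/38', '198/10', '195/9', '100/5', '86/4', '87/3', '96/22', '169/18', '183/7', '154/16', '143/62', '196/83', '245/86', '240/86']
10 ['91/59', '92/59', '94/59', '110/52', '118/52', '111/52', '122/40', '207/12', '211/10', '99/5', '88/5', '88/4', '101/19', '174/18', '186/8', '154/20', '143/61', '194/83', '244/87', '241/86']
28 ['85/54', '86/55', '89/56', '110/52', '118/51', '111/51', '116/39', '199/9', '196/8', '89/4', '87/5', '89/4', '101/20', '179/16', '183/8', '148/20', '140/62', '197/83', '245/85', '241/85']
```

Profile: the lips sit about 3 mm towards the block's +x of my estimate, and the y centre about −2 mm. Applying both, with blade end 166 mm from grasp. Now lower to just above the lips.

```bash
cat >> g.py <<'E'
FL2=FLOOR+R.from_euler('z',YB,degrees=True).apply([.003,-.002,0]); TI=tool(FB[:,0],-FB[:,2]); L=.166
def ins(h): rel(FL2+(L+h)*FB[:,2],TI)
E
python3 -m jog '[[0,0,0,0,-0.5,0.8,-1],[0,0,0,0,-0.5,0.8,-1],[0,0,0,0,-0.5,0.8,-1],[0,0,0,0,-0.5,0.7,-1],[0,0,0,0,0,0,-1]]'
python3 -m jog '[[0,0,0,0,0,0,-1],[0,0,0,0,0,0,-1]]'
python3 -c "
from g import *
ins(.1)"; python3 b.py
```

```text
t: 22.12
tool_pos: [0.5178, -0.3872, 0.2704]
tool_rot: [0.636, 2.868, 0.773]
contact_force: [-0.8, 0.9, -0.7]
opening: 0.0171
grip_force: 59.2
t: 22.38
tool_pos: [0.5191, -0.3886, 0.2754]
tool_rot: [0.631, 2.865, 0.763]
contact_force: [-0.1, -0.0, -1.9]
opening: 0.0175
grip_force: 59.2
t 22.38 q [-0.9482  0.2013  1.4393  0.4557  1.7562 -2.0581] F [-0.1 -0.  -1.9] grip 59.2 open 0.0175
turn [-0.0354 -0.0035 -0.0124] | shift cur frame [-0.0248 -0.0185  0.9571] | shift after turn [-0.0245 -0.0215  0.9571] | world mm [  6.4549  12.2169 -25.1876] | gp [ 0.5152 -0.397   0.2916]
t 22.38 q [-0.9482  0.2013  1.4393  0.4557  1.7562 -2.0581] F [-0.1 -0.  -1.9] grip 59.2 open 0.0175
turn [-0.0354 -0.0035 -0.0124] | shift cur frame [ 0.0452  1.9076 -3.0733] | shift after turn [ 0.0422  1.9171 -3.0674] | world mm [  0.4448   3.9781 108.4497] | gp [ 0.5152 -0.397   0.2916]
side poly [[335.9142761230469, 64.56182098388672], [359.4207763671875, 76.32669830322266], [345.4244689941406, 104.4151840209961], [338.5599060058594, 107.49102020263672], [324.34564208984375, 99.21267700195312], [323.02703857421875, 91.67926788330078]] area 924.4510403339518
colour [ 15  14 109] [109 106 103]
label 94 area 964 centroid [338.3589  90.1815] pred 339.95618059136285 86.46605046129696 contour [[334, 69], [323, 90], [322, 102], [339, 111], [347, 104], [357, 81]]
top poly [[496.2074279785156, 193.38980102539062], [480.9740905761719, 235.74899291992188], [443.8821105957031, 226.78343200683594], [439.7977294921875, 218.31105041503906], [448.9438171386719, 194.01588439941406], [458.3110656738281, 188.2029266357422]] area 1849.4509183550254
colour [  0   2 141] [141 140 140]
label 124 area 1721 centroid [461.1156 209.5764] pred 467.3917854460064 210.6144150845841 contour [[444, 192], [434, 218], [437, 218], [442, 226], [473, 234], [479, 221], [479, 213], [489, 194], [457, 188], [449, 193]]
```

Blade end is consistently about 168 mm from the grasp point and laterally centred. Advancing slowly while watching the force.

```bash
sed -i 's/L=.166/L=.168/' g.py
python3 -m jog '[[-0.03,0,0,0,-0.02,0.6,-1],[0,0,0,0,0,0.6,-1],[0,0,0,0,0,0,-1]]'
python3 -m jog '[[0,0,0,0,0,0.3,-1],[0,0,0,0,0,0,-1]]'
python3 -m jog '[[0,0,0,0,0,0.3,-1],[0,0,0,0,0,0,-1]]'
python3 -c "
from g import *
ins(0)"
```

```text
t: 22.85
tool_pos: [0.5253, -0.3701, 0.2387]
tool_rot: [0.633, 2.868, 0.776]
contact_force: [0.5, 0.5, -0.8]
opening: 0.0175
grip_force: 59.2
t: 23.1
tool_pos: [0.5277, -0.3676, 0.2335]
tool_rot: [0.633, 2.866, 0.771]
contact_force: [1.0, 0.4, -0.8]
opening: 0.0172
grip_force: 59.2
t: 23.35
tool_pos: [0.5294, -0.3635, 0.2255]
tool_rot: [0.633, 2.866, 0.772]
contact_force: [-0.1, 0.2, -1.4]
opening: 0.0176
grip_force: 59.2
t 23.35 q [-0.9148  0.2096  1.5145  0.4607  1.6718 -2.0632] F [-0.1  0.2 -1.4] grip 59.2 open 0.0176
turn [ 0.0158 -0.0439 -0.0339] | shift cur frame [-0.0724  0.0236  2.3323] | shift after turn [-0.0636  0.0267  2.3325] | world mm [ 16.6971  31.59   -60.2008] | gp [ 0.5256 -0.372   0.2417]
```

```bash
python3 -m jog '[[0,0,0,-0.06,0.02,0.2,-1],[0,0,0,0,0,0.2,-1],[0,0,0,0,0,0,-1]]'
python3 -m jog '[[0,0,0,0,0,0.2,-1],[0,0,0,0,0,0.2,-1],[0,0,0,0,0,0,-1]]'
python3 -c "
from g import *
ins(0)"
```

```text
t: 23.72
tool_pos: [0.5338, -0.3582, 0.2154]
tool_rot: [0.633, 2.866, 0.772]
contact_force: [0.2, 0.0, -1.8]
opening: 0.0171
grip_force: 59.2
t: 24.1
tool_pos: [0.5363, -0.3527, 0.205]
tool_rot: [0.633, 2.866, 0.772]
contact_force: [0.5, -0.3, -1.2]
opening: 0.0171
grip_force: 59.2
t 24.1 q [-0.897   0.2186  1.5392  0.4638  1.634  -2.0625] F [ 0.5 -0.3 -1.2] grip 59.2 open 0.0171
turn [ 0.0172 -0.0458 -0.0338] | shift cur frame [-0.0138  0.0019  1.5298] | shift after turn [-0.0077  0.0042  1.5298] | world mm [  9.8814  20.833  -39.6832] | gp [ 0.5324 -0.3613  0.2212]
```

```bash
python3 -m jog '[[0,0,0,0,0,0.25,-1],[0,0,0,0,0,0.25,-1],[0,0,0,0,0,0.25,-1],[0,0,0,0,0,0.25,-1],[0,0,0,0,0,0,-1]]'
python3 -m jog '[[0,0,0,0,0,0.15,-1],[0,0,0,0,0,0,-1]]'
python3 -m jog '[[0,0,0,0,0,0.1,-1],[0,0,0,0,0,0,-1]]'
python3 b.py | tail -3; python3 -c "
from g import *
ins(0)"
```

```text
t: 24.72
tool_pos: [0.5425, -0.3389, 0.1789]
tool_rot: [0.633, 2.866, 0.772]
contact_force: [-0.7, 0.7, -1.3]
opening: 0.0176
grip_force: 59.2
t: 24.98
tool_pos: [0.5435, -0.3374, 0.1757]
tool_rot: [0.633, 2.865, 0.771]
contact_force: [-0.4, 0.4, -0.9]
opening: 0.0173
grip_force: 59.2
t: 25.22
tool_pos: [0.5442, -0.336, 0.1731]
tool_rot: [0.633, 2.865, 0.771]
contact_force: [-0.7, 0.1, -1.1]
opening: 0.0172
grip_force: 59.2
top poly [[439.4945983886719, 185.3938446044922], [425.586669921875, 222.06629943847656], [396.7991638183594, 215.21905517578125], [393.92791748046875, 207.975341796875], [402.25408935546875, 186.69674682617188], [409.93634033203125, 181.4907989501953]] area 1255.6444827162195
colour [ 18 113 182] [182 150 101]
label 0 area 188842 centroid [259.0575 193.4548] pred 416.00007570335134 200.71401319254966 contour [[3, 45], [0, 53], [0, 76], [23, 76], [0, 79], [5, 81], [0, 82], [0, 119], [16, 119], [0, 121], [0, 304], [4, 299], [5, 303], [9, 304], [0, 308], [0, 320], [5, 327], [1, 332], [5, 336], [2, 334], [7, 331], [7, 327], [10, 330], [7, 335], [10, 328], [16, 333], 
[... 1011 characters left out ...]
, [178, 0], [177, 41], [174, 40], [176, 0], [172, 6], [166, 0], [135, 0], [120, 5], [114, 15], [112, 9], [110, 43], [114, 45], [107, 44], [109, 0], [84, 1], [85, 4], [76, 8], [75, 4], [82, 2], [64, 0], [71, 3], [48, 3], [54, 4], [55, 9], [52, 13], [56, 18], [54, 21], [57, 22], [50, 27], [47, 21], [47, 48], [51, 50], [45, 49], [44, 42], [42, 48], [40, 46], [38, 49], [35, 47], [30, 50], [18, 49], [15, 42], [10, 39]]
t 25.32 q [-0.8723  0.2317  1.5787  0.4691  1.5747 -2.065 ] F [ 0.1 -0.2 -1.2] grip 59.2 open 0.0173
turn [ 0.0111 -0.0311 -0.0294] | shift cur frame [0.0012 0.0008 0.3111] | shift after turn [0.002  0.0011 0.3111] | world mm [ 1.9153  4.288  -8.0651] | gp [ 0.5403 -0.3447  0.1895]
```

Wood hides the predicted blade, so it is inside the slot. Pressing on in small steps until it touches the floor.

```bash
for i in 1; do python3 -m jog '[[0,0,0,0,0,0.12,-1],[0,0,0,0,0,0,-1]]'; python3 -m jog '[[0,0,0,0,0,0.1,-1],[0,0,0,0,0,0,-1]]'; done | grep -E "pos|contact"
python3 -m jog '[[0,0,0,0,0,0.06,-1],[0,0,0,0,0,0,-1]]' | grep -E "pos|contact"
```

```text
tool_pos: [0.5449, -0.3343, 0.1699]
contact_force: [-0.4, -0.1, -1.1]
tool_pos: [0.5455, -0.3329, 0.1673]
contact_force: [0.2, -0.1, -0.9]
tool_pos: [0.5461, -0.3329, 0.167]
contact_force: [-2.5, -1.6, 3.3]
```

```bash
python3 -m jog '[[0,0,0,0,0,0.06,-1],[0,0,0,0,0,0,-1]]' | grep -E "pos|contact"
python3 -m jog '[[0,0,0,0,0,0.05,-1],[0,0,0,0,0,0,-1],[0,0,0,0,0,0,-1]]' | grep -E "pos|contact"
python3 -c "
from g import *
ins(0)"
```

```text
tool_pos: [0.5464, -0.3329, 0.167]
contact_force: [-4.4, -2.6, 8.9]
tool_pos: [0.5466, -0.3329, 0.1671]
contact_force: [-6.6, -4.2, 12.3]
t 26.7 q [-0.8659  0.2343  1.5862  0.4697  1.5598 -2.0656] F [-6.6 -4.2 12.3] grip 61.6 open 0.0179
turn [-0.0162 -0.0046 -0.0115] | shift cur frame [ 0.0285 -0.0101  0.0618] | shift after turn [ 0.0285 -0.0101  0.0617] | world mm [-0.4979  0.9607 -1.7555] | gp [ 0.5427 -0.3413  0.1833]
```

The floor stopped it at 168 mm, as predicted, with about 14 N axially. Releasing and backing off along the axis.

```bash
python3 -m jog '[[0,0,0,0,0,-0.06,-1],[0,0,0,0,0,0,-1],[0,0,0,0,0,0,1],[0,0,0,0,0,0,1],[0,0,0,0,0,0,1]]'
python3 -m jog '[[0,0,0,0,0,0,1],[0,0,0,0,0,-0.5,1],[0,0,0,0,0,-1,1],[0,0,0,0,0,-1,1],[0,0,0,0,0,-1,1]]'
python3 -m jog '[[0,0,0,0,0,-1,1],[0,0,0,0,0,0,1],[0,0,0,0,0,0,1],[0,0,0,0,0,0,1],[0,0,0,0,0,0,1]]'
python3 - <<'E'
from g import *
s,t=cam("side"),cam("top"); e=FL2+.19*FB[:,2]
for d,n in((s,"side"),(t,"top")):
    h=cv2.cvtColor(d["img"],cv2.COLOR_RGB2HSV); c=proj(d,[e,FL2+.14*FB[:,2],FL2+.1*FB[:,2]]); x,y=c[1].astype(int)
    k,lab,st,ce=cv2.connectedComponentsWithStats((h[...,2]<60).astype(np.uint8)); l=lab[y,x]; print(n,"pred end/mid/bot",c.tolist(),"label",l,st[l],ce[l])
    m=((h[...,1]>90)&(h[...,2]>140)&(h[...,0]>8)).astype(np.uint8)
# spatula end height/place: project handle region
E
```

```text
t: 27.32
tool_pos: [0.5462, -0.3312, 0.1641]
tool_rot: [0.633, 2.865, 0.772]
contact_force: [0.1, 0.1, -0.1]
opening: 0.071
grip_force: 0.0
t: 27.95
tool_pos: [0.5242, -0.3805, 0.2577]
tool_rot: [0.632, 2.864, 0.769]
contact_force: [0.9, -0.3, 0.2]
opening: 0.0853
grip_force: 0.0
t: 28.58
tool_pos: [0.5182, -0.3924, 0.2804]
tool_rot: [0.633, 2.866, 0.773]
contact_force: [0.2, 0.5, -0.7]
opening: 0.0855
grip_force: 0.0
side pred end/mid/bot [[341.0040339833768, 83.10116852818015], [332.10902685006664, 101.27667575345411], [325.1407343984071, 115.47793076927788]] label 2 [321  83  26  39 400] [333.5275 101.8575]
top pred end/mid/bot [[470.82266242821385, 210.70856884496538], [446.981961708878, 206.2294821428594], [429.70081198754224, 202.99415306711109]] label 28 [423 197  54  23 748] [450.0227 207.8222]
```

The scraper handle's centroid is within 2–3 px of the home prediction in both views, and the gripper is clear.

```bash
python3 -c "
from station import finish_job; print(finish_job())"
```

```text
the job is handed in; nothing more can be done
None
```

The job is handed in at about 29 s of the 69 s allowed, with no verdict returned: the spatula stands in the crock, the scraper is fully home in the wide slot, and I saw no sign that the gripper touched the mug, jar, flask or palette knife, though I didn't re-measure them or look at the spatula again at the end.

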